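Set out a weighing dish and hold the stock case open

ROBOT

A 6-joint arm with a two-finger parallel gripper is mounted at the origin on a cart in front of the work surface, level with it; the furniture and walls round the work are solid. World frame = base frame: x ahead of the robot, y to its left, z up, the work surface at z = 0. Lengths are in m, angles in degrees, forces in N, time in s.
With the tool pointing down it reaches from about 0.3 to 0.85 m from the base axis. Payload 4.2 kg.
Tool frame: the origin (TCP) lies between the finger pads; the fingertips stand 17 mm ahead of it and the grasp point (between the pads) lies 2 mm behind it (bot.tip_reach is the distance from the TCP to the fingertips, in m); z points along the fingers, y is the line along which they close (so a half turn about z gives the same grasp; the last joint's range is limited). The gripper opens to 91 mm and grips with 3 to 60 N. Pads are 32 mm wide; open, the fingers measure 118 mm over their backs; the gripper's body (76 mm by 178 mm) begins 60 mm behind the grasp point.
Start: joints at [-77.922, 18.312, 89.639, -0, 72.044, -1.146], TCP at [0.132, -0.56, 0.231] pointing down, gripper open.
Joint ranges: [-177.97, 177.97], [-48.28, 115.42], [12.27, 149.76], [-77.06, 257.06], [2.81, 150.46], [-146.56, 146.56]. Speed limits (degrees/s): [147.25, 147.25, 180, 180, 180, 180].

INTERFACE

Orientations are given as [roll, pitch, yaw] about the fixed x, y, z axes, in that order (R = Rz(yaw) Ry(pitch) Rx(roll)).
In Python, from bench import bot, gripper_open, gripper_close, get_obs, vision gives the robot as it stands. Calls block until the motion is done:
- bot.move_ptp(position, orientation): joint-space move of the TCP to a pose.
- bot.movel(position, frame=None, vel=0.15, until_force=None): straight line of the TCP; frame=None keeps the orientation; vel is the mean speed in m/s. With until_force (N) it stops when the force on the tool has changed by that much, and returns True; else False.
- bot.move_j(angles): joint-space move.
- gripper_open() and gripper_close(): open the fingers fully, or close them until they stop; the grip force is fixed at half the most.
- bot.sleep(seconds).
- bot.ik(position, orientation): joint angles nearest the present ones, or None.
- get_obs(): the state.
- vision.get_image(name): name is "scene" or "top" or "wrist"; returns the picture (480x640x3 uint8, blue, green, red); there is no depth.
- vision.get_calibration(name): a dict with "intrinsics" (3x3 intrinsics, pixels), "R" (3x3) and "t" (3): a world point X has camera coordinates R X + t; the wrist camera has in their place "T_tool_cam" (4x4, takes a point from camera to tool coordinates, whose origin is the TCP and whose axes are the flange's). Camera axes: x right, y down, z forward; pixel columns grow to the right and rows downward; lengths in m; the calibration is good to about 2 mm. A picture is of the moment at which its call begins: read the wrist's pose just before it. get_calibration takes no time and is no camera call.
A pose or a line that the arm cannot do raises bot.MotionError and nothing moves.
- bot.sign_off(): hands the job in; it is judged then, once.
The state is a dict: "clock": time; "q": joint angles; "joint_vel": joint speeds; "effort": joint torques, N m; "tool_pos": TCP position; "ee_rot": TCP orientation; "wrist_force": force on the tool from outside, world axes, zero at the start; "ft_torque": the same for the moment, N m; "grip_width": opening from 0.0 (shut) to 1.0 (fully open); "finger_force": force on a finger pad.
Only numpy, scipy, OpenCV 4.12 (cv2) and the standard library are available. Lean on these libraries where they do the work, as an engineer would, in place of code of your own. Each camera call takes 0.05 s, during which the arm holds its last target. There are 200 camera calls.

TASK

A colleague is about to weigh out ear drops from the glazed stock case. Take the top dish off the nested stack (the other two stay stacked where they are), set it down upright on the middle of the balance's pan without dropping it, and let go; then lift the stock case's hinged lid by its handle and hold it open at 60 degrees from shut, far enough for her tweezers to reach the back row but short of tipping over backwards: the lid has no stay and falls shut by itself, so do not let it drop, and finish while still holding it steady at that angle. Leave the flask, the two tins and the marker where they are.

Things in the scene. Friction and masses are not known exactly. Their poses are not given: they have to be found in the camera images.
- dish_3: the TOP of the stack: round plain steel dish, 29 mm tall, about 60 g: a straight ring (58 mm outside, 52 inside, upper 14 mm) over a narrower foot (49 mm, 15 mm tall). Origin: centre of underside, z up. Its foot stands inside the dish below, so only its upper 15 mm is clear of the next, equally wide rim: fingers closing across the 58 mm must reach less than 14 mm below its rim
- dish_2: the middle dish of the stack, same shape and size; its origin (centre of its underside) is 15.5 mm above that of dish_1. It stays in the stack
- dish_1: the bottom dish of the stack, same shape and size, standing on the worktop between balance and stock case; the rim of the whole stack is 60 mm above the worktop
- scale: counting balance, 264 (front to back) x 224 x 56 mm, fixed on the worktop. Origin: centre of its underside; its -x axis points to the sloped front with the keys, +x to the back. It stands left or right of the dish stack, the stock case on the other side
- scale_pan: round dark steel weighing pan on the balance's back half, 119 mm diameter, 7 mm thick, fixed, level. Origin: centre of its underside, 54 mm above the worktop; its flat upper face is 7 mm above the origin
- stock_case: brown wooden stock case with six felt-lined compartments of ear drops and a glazed hinged lid, 150 (x, front to back) x 190 (y) mm, body 56 mm high, 68 mm with the lid shut; fixed on the worktop. Origin: centre of its underside; its -x axis points to the front (handle side), y runs along the hinge
- case_lid (a joint): opening angle of the stock case's lid in rad: 0 shut, grows as it opens upward (60 degrees = 1.047), free to about 1.85. Lid: wooden frame with a clear pane, about 0.3 kg, 12 mm thick; it falls shut when let go below 90 degrees. The hinge is nearly free of friction
- lid_handle (a point): centre of the lid's brass handle: a cross barrel, 14 mm diameter, 30 long, parallel to the hinge, on a stem 13 mm thick, 32 mm in front of the lid's front edge; clear air at its ends, above and below. Lid shut: 62 mm above the worktop. Pinched from above over its two ends (fingers closing along the hinge direction) it turns between the pads as the lid opens. Circles at 182 mm about the hinge
- lid_hinge (a point): middle of the hinge axis at the case's far top edge, 56 mm above the worktop and 75 mm behind the case's centre; the axis is the case's y axis. With the lid shut lid_handle is 182 mm in front of (-x of the case) and 6 mm above this point; opening lifts the handle up, then back over the case
- jar: bystander: glass flask with dark screw cap, 70 mm diameter, 132 mm tall, loose, behind the dish stack. Origin: centre of its underside
- tin_1: bystander: closed round aluminium tin, 51 mm diameter, 22 mm tall, loose, near right corner of the work. Origin: centre of its underside
- marker: bystander: white marker pen with black cap lying flat, 120 mm long, 15 mm thick, loose, in front of the work. Origin: centre of the underside; long axis y
- tin_3: bystander: small open round aluminium tin, 38 mm diameter, 20 mm tall, loose, at the left of the work. Origin: centre of its underside

How it is judged (in metres and radians):
On the way, in this order (a step that is already met when the one before it is completed fails the run):
1. the top dish is lifted clear of the stack by the gripper, the other two still nested (z of dish_3 in the frame of dish_2 above 0.035 m and contact force between the fingers and dish_3 above 0.2 N and distance of dish_2 from where it was at the start of the episode below 0.02 m), for 0.1 s.
2. the dish stands upright on the middle of the pan (within 30 mm of its centre), let go and at rest, the lid still shut (horizontal distance between dish_3 and scale_pan below 0.03 m and z of dish_3 in the frame of scale_pan between 0.003 and 0.012 m and angle between dish_3's own z axis and vertical below 0.1 rad and linear speed of dish_3 below 0.02 m/s and contact force between the fingers and dish_3 below 0.05 N and value of joint case_lid below 0.05 rad), for 0.2 s.
At the end, for the whole second after the job is handed in: the gripper holds the lid still at 60 degrees (within 6 degrees), the lid touching the fingers; the top dish stands upright and free on the pan, within 30 mm of its centre; the other two dishes are still nested and within 30 mm of where they stood (value of joint case_lid between 0.942 and 1.152 rad and velocity of joint case_lid between -0.05 and 0.05 rad/s and contact force between the fingers and case_lid above 0.3 N and horizontal distance between dish_3 and scale_pan below 0.03 m and z of dish_3 in the frame of scale_pan between 0.003 and 0.012 m and angle between dish_3's own z axis and vertical below 0.1 rad and contact force between dish_3 and scale_pan above 0.1 N and distance of each of dish_1, dish_2 from where it was at the start of the episode below 0.03 m and horizontal distance between dish_2 and dish_1 below 0.006 m and z of dish_2 in the frame of dish_1 below 0.019 m); the arm keeps its last pose, push and grip.
It fails at once if the dish is dropped (falls freely more than about 8 mm) (contact force between the fingers and dish_3 below 0.01 N and linear speed of dish_3 above 0.4 m/s).
It fails at once if the lid drops (falls at more than 1.5 rad/s) (velocity of joint case_lid below -1.5 rad/s).
It fails at once if the other two dishes are dragged or toppled (distance of any of dish_1, dish_2 from where it was at the start of the episode above 0.03 m or angle between dish_2's own z axis and vertical above 0.4 rad).
It fails at once if a bystander (flask, tins, marker) is moved by more than 30 mm or knocked over (distance of any of jar, tin_1, marker, tin_3 from where it was at the start of the episode above 0.03 m or angle between jar's own z axis and vertical above 0.4 rad).
It also fails if it takes over 58 s, if anything falls off the work surface, if the arm or the gripper's body presses on something with over 40 N, if the wrist force passes 120 N, or if a joint passes its speed limit or range.

## Working session

There is one attempt and no reset: what is moved stays moved. The work goes in short steps, each a Python script; the robot and the scene stay as the last script left them, time stands still between calls to the robot, and variables do not carry over. Pictures are saved under pics/ and viewed, at most 10 in all, crops included, and the job is handed in when it is done.

```bash
mkdir -p pics; ls; python3 - <<'E'
from bench import bot, get_obs, vision
import cv2, numpy as np
for n in("top","scene"):
    cv2.imwrite(f"pics/{n}0.png",vision.get_image(n))
    c=vision.get_calibration(n); print(n,np.round(c["intrinsics"],1).tolist(),(-c["R"].T@c["t"]).round(3),c["R"].round(3).tolist())
print(vision.get_calibration("wrist"), bot.tip_reach); print(get_obs())
E
```

```text
pics
top [[477.0, 0.0, 322.1], [0.0, 477.0, 240.2], [0.0, 0.0, 1.0]] [0.321 0.012 1.31 ] [[0.014, -1.0, 0.011], [-0.987, -0.015, -0.159], [0.159, -0.008, -0.987]]
scene [[474.2, 0.0, 311.2], [0.0, 474.2, 233.1], [0.0, 0.0, 1.0]] [-0.222 -0.682  0.604] [[0.683, -0.73, -0.005], [-0.343, -0.315, -0.885], [0.645, 0.606, -0.465]]
{'intrinsics': array([[402.61365495,   0.        , 319.15037082],
       [  0.        , 402.61365495, 238.80209801],
       [  0.        ,   0.        ,   1.        ]]), 'T_tool_cam': array([[ 3.71197243e-04, -9.72016357e-01, -2.34912886e-01,
         6.61521570e-02],
       [ 9.99999774e-01,  2.29030852e-04,  6.32470304e-04,
        -2.99921619e-04],
       [-5.60969182e-04, -2.34913068e-01,  9.72016222e-01,
        -1.54064863e-01],
       [ 0.00000000e+00,  0.00000000e+00,  0.00000000e+00,
         1.00000000e+00]])} 0.017
{'clock': 0.1, 'q': array([-7.79226386e+01,  1.83471261e+01,  8.96999674e+01, -2.98557670e-04,
        7.20429569e+01, -1.14614975e+00]), 'joint_vel': array([ 0.01172766, -0.03467077, -0.19975398, -0.00630675,  0.08577187,
        0.11132521]), 'effort': array([ 1.33636581e-04, -4.13333666e+01, -2.32510132e+01,  7.28654210e-02,
        4.22020792e-02, -5.55460599e-05]), 'tool_pos': array([ 0.13143936, -0.55933864,  0.23020913]), 'ee_rot': array([-1.79909962e+02, -1.51744348e-03,  1.32236022e+01]), 'wrist_force': array([-0.07323597, -0.28759504,  0.42340255]), 'ft_torque': array([-0.01389623, -0.00789537, -0.02577156]), 'finger_force': 0.0, 'grip_width': 0.997452519373973}
```

View pics/top0.png

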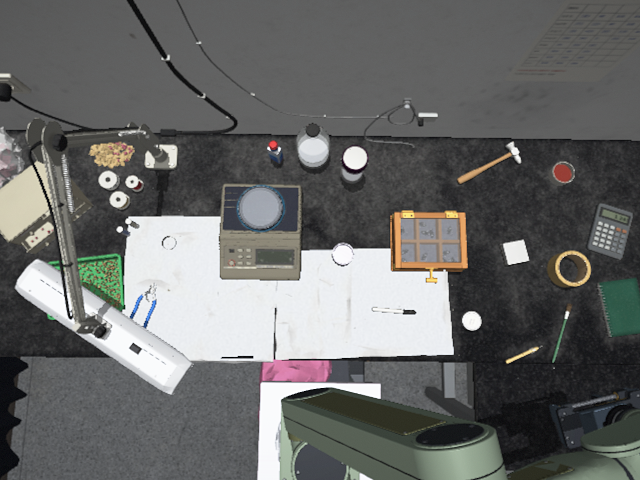

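View pics/scene0.png

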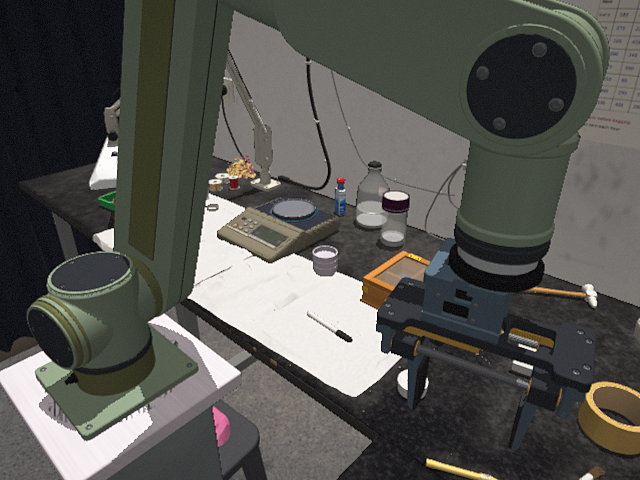

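The top view shows the balance on the left, with its pan at about (262,207). The stack's rim is at (343,254), the case at (429,241) with its handle at (432,276), and the flask at (354,163). I'll turn these into coarse positions, then look with the wrist camera.

```bash
cat > h.py <<'E'
from bench import bot, gripper_open, gripper_close, get_obs, vision
import cv2, numpy as np
from scipy.spatial.transform import Rotation as Ro
def cam(name,obs=None):
    c=vision.get_calibration(name); K=c["intrinsics"]
    if name!="wrist": return K,c["R"].T,-c["R"].T@c["t"]
    R=Ro.from_euler("xyz",obs["ee_rot"],degrees=True).as_matrix(); T=c["T_tool_cam"]
    return K,R@T[:3,:3],R@T[:3,3]+obs["tool_pos"]
def back(C,uv,z):
    K,R,o=C; d=R@np.linalg.solve(K,[uv[0],uv[1],1]); return o+d*(z-o[2])/d[2]
def proj(C,X):
    K,R,o=C; p=K@(R.T@(np.asarray(X)-o)); return p[:2]/p[2]
E
python3 - <<'E'
from h import *
C=cam("top")
for n,uv,z in [("rim",(343,253),.06),("pan",(261.5,207),.061),("handle",(432,275.5),.062),("handletip",(432,281),.062),("jarcap",(354.5,156),.132),("lidFL",(391,269),.068),("lidFR",(466,270),.068),("lidBL",(393,211),.068),("lidBR",(464,211),.068),("tin1",(471.5,321),.022),("scFL",(220,279),.03),("scFR",(300,278),.03),("scBL",(222,185),.056),("scBR",(300,185),.056)]:
    print(n,back(C,uv,z).round(3))
E
```

```text
rim [ 0.489 -0.055  0.06 ]
pan [0.61  0.165 0.061]
handle [ 0.433 -0.289  0.062]
handletip [ 0.418 -0.288  0.062]
jarcap [ 0.732 -0.079  0.132]
lidFL [ 0.448 -0.18   0.068]
lidFR [ 0.448 -0.377  0.068]
lidBL [ 0.603 -0.187  0.068]
lidBR [ 0.606 -0.377  0.068]
tin1 [ 0.316 -0.401  0.022]
scFL [0.418 0.273 0.03 ]
scFR [0.424 0.059 0.03 ]
scBL [0.67  0.274 0.056]
scBR [0.674 0.063 0.056]
```

```bash
python3 - <<'E'
from h import *
bot.move_ptp([0.43,-0.289,0.23],[180,0,0])
for n,p in [("case",None),("stack",[0.45,-0.055,0.23]),("pan",[0.56,0.165,0.25])]:
    if p: bot.move_ptp(p,[180,0,0])
    bot.sleep(.3); o=get_obs(); np.savez(f"pics/{n}.npz",tool_pos=o["tool_pos"],ee_rot=o["ee_rot"])
    cv2.imwrite(f"pics/w_{n}.png",vision.get_image("wrist")); print(n,o["tool_pos"].round(4),o["ee_rot"].round(2),o["q"].round(1),o["clock"])
E
```

```text
case [ 0.4297 -0.2895  0.23  ] [ 1.8e+02  0.0e+00 -6.0e-02] [-35.2  13.2  97.   -0.   69.8  54.8] 1.8917
stack [ 0.4501 -0.0558  0.2299] [ 1.8e+02  1.0e-02 -9.0e-02] [ -8.5   7.4 104.5  -0.   68.1  81.6] 3.175
pan [0.5599 0.1639 0.2503] [ 1.8e+02 -1.0e-02 -9.0e-02] [ 15.2  18.4  86.6  -0.   74.9 105.3] 4.5
```

View pics/w_case.png

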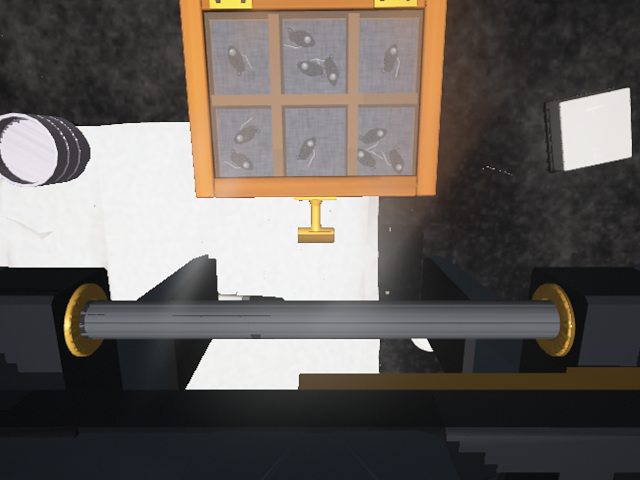

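View pics/w_stack.png

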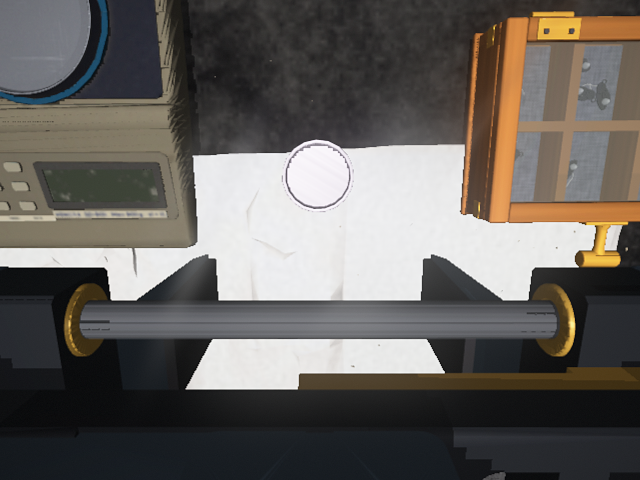

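View pics/w_pan.png

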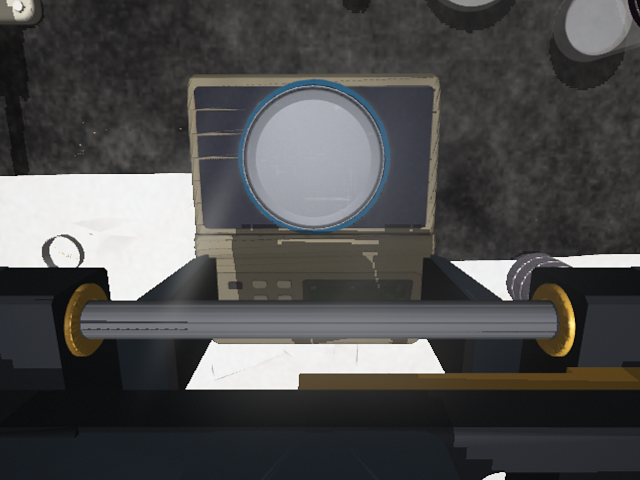

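The views show:
- **Case:** handle barrel at (298–334, 228–243), centre (316,235.5). The lid's front edge runs from (196,196) to (436,195), so there is almost no yaw.
- **Stack:** the rim circle spans columns 283–353 and rows 140–212, centre (318,176).
- **Pan:** the pan circle is about (246–383, 86–228), centre (314,157).

Next I turn these into positions and check the known sizes.

```bash
python3 - <<'E'
from h import *
L=lambda n: cam("wrist",dict(np.load(f"pics/{n}.npz")))
C=L("case")
for n,uv,z in [("barL",(298,235.5),.062),("barR",(334,235.5),.062),("lidFL",(196,196),.068),("lidFR",(436,195),.068),("lidL",(181,0),.068),("lidR",(447,0),.068)]: print(n,back(C,uv,z).round(4))
C=L("stack"); g=cv2.imread("pics/w_stack.png")
for n,uv in [("L",(282.5,176)),("R",(353.5,176)),("T",(318,140)),("B",(318,212.5)),("mid",(318,176.2))]: print("stack",n,back(C,uv,.06).round(4))
C=L("pan")
for n,uv in [("L",(246,157)),("R",(383.5,157)),("T",(314,86)),("B",(314,228)),("mid",(314.3,157))]: print("pan",n,back(C,uv,.061).round(4))
# side overlay check
a=cv2.resize(g[125:225,270:370],(400,400),interpolation=cv2.INTER_NEAREST)
p=cv2.imread("pics/w_pan.png"); b=cv2.resize(p[70:240,230:400],(400,400),interpolation=cv2.INTER_NEAREST)
cv2.imwrite("pics/crop.png",np.hstack([a,b]))
E
```

```text
barL [ 0.4208 -0.272   0.062 ]
barR [ 0.4208 -0.3015  0.062 ]
lidFL [ 0.4542 -0.1924  0.068 ]
lidFR [ 0.4548 -0.3813  0.068 ]
lidL [ 0.593  -0.1919  0.068 ]
lidR [ 0.5929 -0.3797  0.068 ]
stack L [ 0.4895 -0.0265  0.06  ]
stack R [ 0.4894 -0.0831  0.06  ]
stack T [ 0.5173 -0.0548  0.06  ]
stack B [ 0.4599 -0.0547  0.06  ]
stack mid [ 0.4893 -0.0548  0.06  ]
pan L [0.6135 0.2252 0.061 ]
pan R [0.6134 0.1102 0.061 ]
pan T [0.6694 0.1681 0.061 ]
pan B [0.5528 0.1686 0.061 ]
pan mid [0.6135 0.1681 0.061 ]
```

View pics/crop.png

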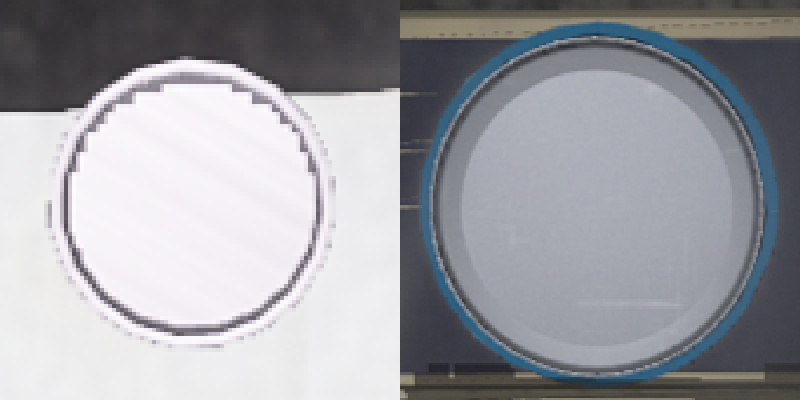

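Sizes agree with those given: barrel 29.5 mm long, lid 189 mm wide, dish about 57 mm, pan about 117 mm, and the handle 32 mm in front of the lid. Now I pick the top dish.

```bash
python3 - <<'E'
from h import *
x,y=0.489,-0.0546
def s(t): o=get_obs(); print(t,round(o["clock"],2),o["tool_pos"].round(4),round(o["grip_width"]*91,1),round(o["finger_force"],1),o["wrist_force"].round(1))
bot.move_ptp([x,y,0.16],[180,0,0])
bot.movel([x,y,0.085],vel=0.1)
print(bot.movel([x,y,0.066],vel=0.03,until_force=4)); s("down")
gripper_close(); s("closed")
bot.movel([x,y,0.09],vel=0.04); bot.movel([x,y,0.16],vel=0.1); bot.sleep(.2); s("up")
cv2.imwrite("pics/lift.png",np.hstack([cv2.resize(vision.get_image("wrist"),(400,300)),cv2.resize(vision.get_image("scene")[100:400,240:640],(400,300))]))
E
```

```text
False
down 7.21 [ 0.4891 -0.0546  0.066 ] 91.2 0.0 [ 0.2  0.1 -0.3]
closed 7.83 [ 0.489  -0.0546  0.0661] 56.6 30.0 [-0.6 -0.8  0.8]
up 9.63 [ 0.4886 -0.0545  0.1593] 56.7 30.0 [-0.3  0.3 -0.8]
```

View pics/lift.png

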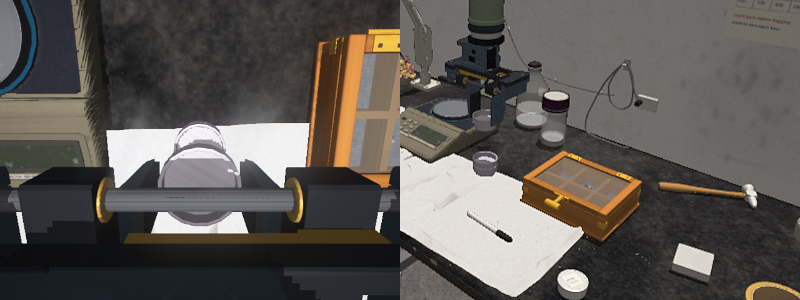

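The left half shows the dish held between the pads, with the two others still standing behind and below it. The right half shows the stack still in place at about (485,163). Now I set it on the pan.

```bash
python3 - <<'E'
from h import *
x,y=0.6125,0.1675
def s(t): o=get_obs(); print(t,round(o["clock"],2),o["tool_pos"].round(4),round(o["grip_width"]*91,1),round(o["finger_force"],1),o["wrist_force"].round(1))
bot.movel([x,y,0.16],vel=0.15); s("above")
bot.movel([x,y,0.105],vel=0.08); bot.sleep(.3)
print(bot.movel([x,y,0.093],vel=0.01,until_force=2.5)); s("down")
gripper_open(); bot.sleep(.3); s("open")
bot.movel([x,y,0.2],vel=0.1)
bot.move_ptp([0.56,y,0.25],[180,0,0]); bot.sleep(.3); s("up")
o=get_obs(); im=vision.get_image("wrist"); 
cv2.imwrite("pics/placed.png",np.hstack([im[60:260,170:470],cv2.resize(vision.get_image("scene")[130:330,180:480],(300,200))])); np.savez("pics/placed.npz",tool_pos=o["tool_pos"],ee_rot=o["ee_rot"])
print(proj(cam("wrist",o),[.6135,.1681,.09]))
E
```

```text
above 11.57 [0.6122 0.1668 0.1601] 56.5 30.0 [ 0.1 -0.5 -1.3]
True
down 13.52 [0.6125 0.1675 0.0969] 56.8 30.0 [ 0.  -0.6  3.6]
open 14.51 [0.6118 0.1673 0.096 ] 90.9 0.0 [ 0.6 -0.2 -0.9]
up 16.39 [0.5602 0.1673 0.2486] 90.9 0.0 [-0.6 -0.3 -0.5]
[318.27469946 158.29357299]
```

View pics/placed.png

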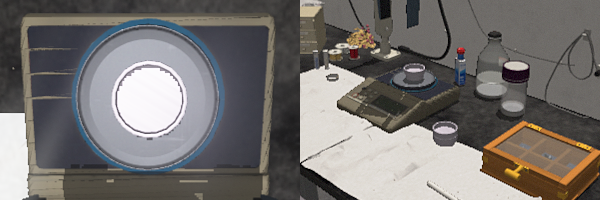

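The dish stands upright and central on the pan, at (149,99) in the left crop, and the lid is still shut. Now I grip the handle and follow the hinge arc.

```bash
python3 - <<'E'
from h import *
def s(t): o=get_obs(); print(t,round(o["clock"],2),o["tool_pos"].round(4),round(o["grip_width"]*91,1),round(o["finger_force"],1),o["wrist_force"].round(1)); return o
h=np.array([.4208,-.2868,.062]); off=np.array([0,0,.005]); H=np.array([.6028,-.2868,.056])
bot.move_ptp(h+[0,0,.14],[180,0,0]); bot.movel(h+[0,0,.035],vel=.15)
print(bot.movel(h+off,vel=.04,until_force=4)); s("down")
gripper_close(); bot.sleep(.2); o=s("closed")
if 22<o["grip_width"]*91<36:
    r=np.hypot(.182,.006); a0=np.arctan2(.006,.182)
    for d in range(4,61,4):
        a=a0+np.radians(d)
        bot.movel(H+[-r*np.cos(a),0,r*np.sin(a)]+off,vel=.06); o=s(d)
        if np.linalg.norm(o["wrist_force"])>35: print("abort"); break
bot.sleep(.5); s("end")
cv2.imwrite("pics/lid.png",np.hstack([cv2.resize(vision.get_image("wrist"),(400,300)),cv2.resize(vision.get_image("scene")[100:400,240:640],(400,300))]))
cv2.imwrite("pics/lidscene.png",vision.get_image("scene"))
E
```

```text
False
down 19.98 [ 0.4209 -0.2869  0.0671] 91.3 0.0 [-0.5  0.3  0.3]
closed 21.15 [ 0.4208 -0.2866  0.067 ] 29.7 30.0 [0.2 1.  1. ]
4 21.51 [ 0.4217 -0.2866  0.0799] 29.7 30.0 [ 0.9  0.9 -3.4]
8 21.87 [ 0.4234 -0.2866  0.0926] 29.3 30.0 [ 1.3  1.2 -2.7]
12 22.23 [ 0.426  -0.2866  0.105 ] 29.7 30.0 [ 0.9  2.  -3.6]
16 22.58 [ 0.4295 -0.2866  0.1172] 29.4 30.0 [ 1.5  3.9 -3.3]
20 22.94 [ 0.4339 -0.2866  0.1293] 29.3 30.0 [ 0.6  3.8 -3.8]
24 23.3 [ 0.4391 -0.2865  0.1412] 29.2 30.0 [ 0.3  4.3 -3.9]
28 23.66 [ 0.4453 -0.2865  0.1527] 29.9 30.0 [ 0.6  4.8 -2.2]
32 24.02 [ 0.4522 -0.2864  0.1638] 29.5 30.0 [-0.4  5.7 -2.6]
36 24.38 [ 0.46   -0.2863  0.1743] 29.5 30.0 [-0.   4.8 -3.2]
40 24.73 [ 0.4684 -0.2863  0.1842] 29.2 30.0 [-0.4  6.9 -3.2]
44 25.09 [ 0.4774 -0.2862  0.1934] 29.3 30.0 [-1.7  7.5 -2.9]
48 25.45 [ 0.4869 -0.2861  0.2019] 29.6 30.0 [-0.3  6.3 -4.4]
52 25.81 [ 0.4969 -0.2861  0.2096] 29.8 30.0 [ 0.5  6.6 -2.7]
56 26.17 [ 0.5074 -0.286   0.2167] 29.3 30.0 [ 0.5  6.8 -4.4]
60 26.52 [ 0.5184 -0.2859  0.223 ] 29.6 30.0 [ 0.2  7.5 -3.8]
end 27.02 [ 0.5182 -0.2859  0.2229] 29.4 30.0 [ 0.6  6.6 -4.1]
```

View pics/lid.png

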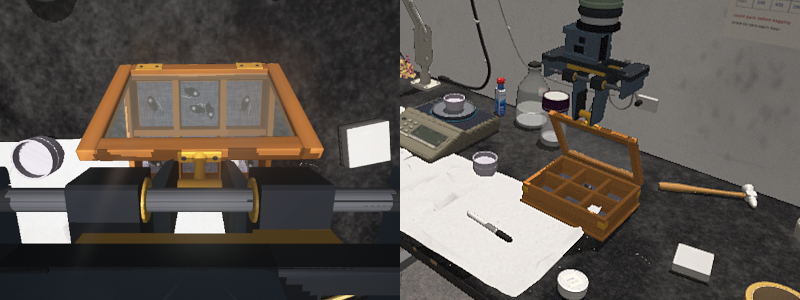

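The lid is held open: the wrist view shows its front corners at about (78,158) and (323,152) in the crop, and the scene view shows a corner near (553,113). The arm position implies about 60.5°. I'll check that against projected lid corners.

```bash
python3 - <<'E'
from h import *
W=cam("wrist",get_obs()); S=cam("scene")
for d in (50,55,60,65):
    a=np.radians(d); u=np.array([-np.cos(a),0,np.sin(a)]); n=np.array([np.sin(a),0,np.cos(a)]); H=np.array([.6028,-.2868,.056])
    P=lambda sy,t: H+150e-3*u+t*n+[0,sy*.095,0]
    print(d,"wristcrop",[(proj(W,P(sy,t))*.625).round().tolist() for sy in(1,-1) for t in(0,.012)],"scenecrop",[(proj(S,P(sy,t))+[160,-100]).round().tolist() for sy in(1,-1) for t in(0,.012)])
E
```

```text
50 wristcrop [[92.0, 181.0], [87.0, 174.0], [310.0, 181.0], [315.0, 174.0]] scenecrop [[541.0, 123.0], [544.0, 118.0], [627.0, 155.0], [630.0, 149.0]]
55 wristcrop [[86.0, 172.0], [81.0, 163.0], [316.0, 173.0], [321.0, 164.0]] scenecrop [[544.0, 118.0], [547.0, 113.0], [631.0, 149.0], [634.0, 144.0]]
60 wristcrop [[81.0, 162.0], [76.0, 151.0], [321.0, 162.0], [327.0, 151.0]] scenecrop [[547.0, 113.0], [551.0, 109.0], [634.0, 143.0], [637.0, 138.0]]
65 wristcrop [[76.0, 149.0], [71.0, 137.0], [327.0, 150.0], [332.0, 137.0]] scenecrop [[551.0, 109.0], [554.0, 105.0], [638.0, 138.0], [641.0, 134.0]]
```

The projections match at 60°, so I'm handing in.

```bash
python3 - <<'E'
from h import *
print(bot.sign_off()); print(get_obs()["clock"])
E
```

```text
the job is handed in; nothing more can be done
None
the job is handed in; nothing more can be done
```

The job is handed in, result not reported back: the top dish stands upright and free on the middle of the pan, the other two are still stacked, and the gripper is holding the case lid steady at about 60°.

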